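# Set the copy-stand leg to its length mark and hold its cam lever shut

### The job

Swing the red hold-down clamp up and right over, off the copy-stand leg, so that it rests leaning back by itself; leave the leg parked until then. Then draw the spring-loaded leg out until its yellow pointer is on the red length marker, pause there a moment with the orange cam lever still open, and only then squeeze the lever fully shut against the aluminium post, keeping the pointer on the marker. The program finishes while still holding: the leg on the mark and the lever gripped shut; leave the marker and everything else on the ledge undisturbed.

Things in the scene. Friction and masses are not known exactly. Their poses are not given: they have to be found in the camera images.
- rail: Fixed plywood board 225 x 430 x 12 mm with an aluminium tube (32 mm diameter, axis 42 mm above the ledge), scale and clamp bracket. Origin on the ledge under the parked leg's end block. +y: along the tube, the way the leg comes out; +x: from the leg to the bracket (95 to 145 mm from the tube axis, 132 mm high). Anywhere, turned up to 0.3 rad. Frames of leg, marker and their points are parallel to it.
- leg: Sliding leg; moves only along the rail's y, 0 (parked) to 125 mm. A spring always pulls it in with 3 to 5 N (1 N friction), so it runs back when let go. Origin: centre of its black end block (44 x 55 x 28 mm), 42 mm above the ledge. On the block stand a fixed aluminium post and, on its -x side, the orange lever; at its +y end an upright grey foot plate.
- plate_face (a point): Middle of the foot plate's inner (-y) face, 82 mm above the ledge, 30 mm from the leg's origin in y. The plate is 90 mm wide in x, 6 mm thick, top 112 mm above the ledge. Fingers lowered astride post and open lever can push this face towards +y to draw the leg out and hold it against its spring without closing the lever.
- post_top (a point): Middle of the top of the fixed aluminium post: 12 mm in x, 24 mm in y, 62 mm tall above the block, top 118 mm above the ledge. Its +y face is 6 mm short of the foot plate.
- leg_grip (a point): Point midway across post and shut lever, 12 mm from the leg's origin in y, 92 mm above the ledge. Post and shut lever together measure 26 mm in x, centred here (-13 to +13 mm); with the lever open they span -35 to +13 mm. The block's top is 36 mm below, the post's top 26 mm above this point.
- leg_index (a point): Tip of the yellow pointer on the leg (4 mm wide in y), on the block's +x side, 36 mm above the ledge; 15 mm on the -y side of the leg's origin.
- mark_line (a point): Leg-side end of the ridge (4 mm wide in y) on the red length marker, 36 mm above the ledge. The pointer is on the marker when it is level with this point along the rail's y, after 50 to 100 mm of travel; it passes 2 mm clear of the marker in x.
- clamp_bar (a point): Grip point of the clamp's black handle bar: round, 12 mm diameter, parallel to the rail's y, sticking out 57 mm on the -y side of the red arm; this point is 40 mm from the arm. 100 mm from the hinge axis. Clamp down: 125 mm above the ledge, 20 mm to +x of the tube axis. The bar can turn between fingers that pinch it across, so they can stay vertical during the swing.
- clamp_pivot (a point): Point on the clamp's hinge axis (parallel to the rail's y), level with clamp_bar in y, 125 mm above the ledge, 120 mm to +x of the tube axis. It does not move.
- clamp (a joint): Angle of the red clamp arm (rad): 0 = down, lying level over the post of the parked leg and barring the way to it; grows as it swings up and over towards the rail's +x; 1.57 = upright; 1.95 = back stop. Gravity (about 1 N at the bar) drops it forward before upright and back after it; it rests back by itself.
- lever (a joint): Angle of the orange cam lever (rad): 0 = open, top leaning away from the post towards the rail's -x; 0.35 = fully shut, upright, 2 mm from the post. 60 mm long, 12 mm thick, 24 mm wide, hinged at its foot 58 mm above the ledge about an axis along the rail's y. A spring opens it: about 3 N near the top starts it, 6 N keeps it shut; let go, it opens.
- lever_tip (a point): Middle of the lever's top end.
- mark: The red length marker on the scale (22 x 16 x 24 mm), origin under its centre; fixed.
- canister0: Grey film canister with black cap, 34 mm diameter, 50 mm high, bystander; origin under its centre.
- canister1: As canister0.
- canister2: As canister0.
- loupe: Black loupe, 54 mm diameter, 48 mm high, bystander; origin under its centre.
- jar: Glass jar with aluminium lid, 72 mm diameter, 100 mm high, bystander; origin under its centre.
- opener: Chrome cassette opener lying flat, 30 x 105 x 22 mm, bystander; origin under its centre.
- reel: Spare steel film reel, 90 mm diameter, 37 mm high, lying in the grey tray, bystander; origin under its centre.

How it is judged:
By the outcome, as a careful person would: the job done as asked, in the order asked, and still so for the second after the job is handed in, while the arm keeps its last pose, push and grip.
It also fails if it takes over 54 s, if anything falls off the work surface, if the arm or the gripper's body presses on something with over 40 N, if the wrist force passes 120 N, or if a joint passes its speed limit or range.

### The arm

A 6-joint arm with a two-finger parallel gripper is mounted at the origin on the work surface. World frame = base frame: x ahead of the robot, y to its left, z up, the work surface at z = 0. Lengths are in m, angles in rad, forces in N, time in s.
With the tool pointing down it reaches from about 0.3 to 1 m from the base axis. Payload 5.1 kg.
Tool frame: the origin (TCP) lies midway between the tips of the shut fingers; the grasp point (between the pads) lies 19 mm behind it; z points along the fingers, y is the line along which they close (so a half turn about z gives the same grasp; the last joint's range is limited). The gripper opens to 95 mm and grips with 3 to 60 N. Pads are 20 mm wide; open, the fingers measure 119 mm over their backs; the gripper's body (75 mm by 180 mm) begins 59 mm behind the grasp point.
Start: joints at [-0.083, 0.124, 1.65, -0, 1.367, -0.083], TCP at [0.65, -0, 0.215] pointing down, gripper open.
Joint ranges: [-2.61, 2.61], [-1.02, 2.33], [0.03, 2.71], [-1.35, 4.49], [0.32, 2.68], [-2.91, 2.91]. Speed limits (rad/s): [2.57, 2.57, 3.14, 3.14, 3.14, 3.14].

### API

Orientations are given as a rotation vector (axis times angle).
In Python, from station import manip gives the robot as it stands.
- The arm moves only by the tool carry_out, never from a script. Its argument "moves" is one flat list of numbers, 5 for each row, row after row: the opening, from 0 (shut) to 1 (fully open), then the shift along the tool's x, y, z each as a share of 20 cm, from -1 to 1, then the turn about the tool's z as a share of 30 degrees, from -1 to 1. In form: [jaw, x, y, z, spin, jaw, x, y, z, spin, ...]. A call has exactly 8 rows; each row is the pose to reach, as a shift and turn from the pose commanded when the call began, along the tool's axes at that moment; what a row does not reach only later rows make up. A row lasts 1/8 s, in which the tool goes at most 62.5 mm and 10.7 degrees, less where a joint would pass 70% of its speed; a pose out of reach is approached as far as the arm can. A call with a number of a shift or a turn outside -1 to 1 is refused whole. A call with a gripper value outside its range is refused whole. The fingers move at their own pace and stop on an object; "grip_force" is the grip in N (left out, the last holds). Time passes only in rows, so rows that repeat a pose let the fingers close, or fill a call up. It gives the time, the measured TCP pose, the force, the opening and the grip force at its end, in the units of the state.
- manip.observe(): the state, without advancing time (a new reading comes with each control period).
- manip.get_image(name): name is "scene" or "side" or "wrist"; returns (picture, depth): 420x560x3 uint8, red, green, blue; 420x560 float32, m along the optical axis (not along the pixel's ray), 0 where there is no reading.
- manip.calibration(name): a dict with "K" (3x3 intrinsics, pixels), "D" ([k1, k2, p1, p2, k3] as OpenCV has them; the pictures are not rectified), "rvec" (rotation vector, rad) and "tvec" (3), from world to camera coordinates, as OpenCV has them. Camera axes: x right, y down, z forward; pixel columns grow to the right and rows downward; lengths in m; the calibration is good to about 2 mm. A picture is of the moment at which its call begins: read the wrist's pose just before it. calibration takes no time and is no camera call; for the wrist camera it gives the pose at the moment of the call.
- manip.close_job(): hands the job in; it is judged then, once.
The state is a dict: "time": time; "q": joint angles; "dq": joint speeds; "effort": joint torques, N m; "tcp_pos": TCP position; "eef_rot": TCP orientation; "ft_force": force on the tool from outside, world axes, zero at the start; "torque": the same for the moment, N m; "width": finger opening in m; "gripper_force": force on a finger pad.
Only numpy, scipy, OpenCV 4.12 (cv2) and the standard library are available. Lean on these libraries where they do the work, as an engineer would, in place of code of your own. Each camera call takes 0.05 s, during which the arm holds its last target. There are 200 camera calls.

## Working session

There is one attempt and no reset: what is moved stays moved. The work goes in short steps, Python scripts to look and compute and a tool call to move; the robot and the scene stay as the last step left them, time stands still between calls to the robot, and variables do not carry over. Pictures are saved under pics/ and viewed, at most 12 in all, crops included, and the job is handed in when it is done.

Besides the shell and the picture viewer there is one more tool, called in YAML: its name, and indented under it one key for each argument. carry_out: Moves the arm, as the interface text tells. Its arguments: {"type":"object","properties":{"moves":{"type":"array","items":{"type":"number"}},"grip_force":{"type":"number"}},"required":["moves"]}

```bash
mkdir -p pics
cat > h.py <<'E'
import numpy as np, cv2
from station import manip
def cam(n):
    c=manip.calibration(n); return np.array(c["K"],float),np.array(c["D"],float),cv2.Rodrigues(np.array(c["rvec"],float))[0],np.array(c["tvec"],float).ravel()
def ray(C,uv):
    K,D,R,t=C; p=cv2.undistortPoints(np.array([[uv]],float),K,D).ravel()
    return -R.T@t, R.T@np.array([p[0],p[1],1.])
def onz(C,uv,z):
    o,d=ray(C,uv); return o+d*(z-o[2])/d[2]
def dep(C,uv,d):
    o,r=ray(C,uv); return o+r*d
def proj(C,P):
    return cv2.projectPoints(np.atleast_2d(np.array(P,float)),cv2.Rodrigues(C[2])[0],C[3],C[0],C[1])[0].reshape(-1,2)
def cloud(C,dm):
    K,D,R,t=C; v,u=np.mgrid[:dm.shape[0],:dm.shape[1]]
    p=cv2.undistortPoints(np.stack([u,v],-1).reshape(-1,1,2).astype(float),K,D).reshape(-1,2)
    c=np.c_[p,np.ones(len(p))]*dm.reshape(-1,1)
    return ((c-t)@R).reshape(dm.shape+(3,))
E
python3 - <<'E'
from h import *
for n in ("scene","side","wrist"):
    C=cam(n); im,d=manip.get_image(n); np.savez(f"{n}0.npz",im=im,d=d,K=C[0],D=C[1],R=C[2],t=C[3]); cv2.imwrite(f"pics/{n}0.png",im[:,:,::-1]); print(n,-C[2].T@C[3])
a=[cv2.imread(f"pics/{n}0.png") for n in("scene","side")]
s=manip.observe();print({k:np.round(v,3) for k,v in s.items()})
E
```

```text
scene [1.33525295 0.32046012 0.69753805]
side [ 0.00811057 -0.68282498  0.80551584]
wrist [0.64861222 0.07341117 0.38195276]
{'time': np.float64(0.15), 'q': array([-0.083,  0.124,  1.651, -0.   ,  1.368, -0.083]), 'dq': array([ 0.   , -0.001, -0.003, -0.001, -0.   , -0.   ]), 'effort': array([  0.   , -41.819, -36.047,   0.078,   0.047,  -0.   ]), 'tcp_pos': array([0.649, 0.   , 0.214]), 'eef_rot': array([-2.221e+00, -2.221e+00,  2.000e-03]), 'ft_force': array([0.63 , 0.398, 0.115]), 'torque': array([-0.023, -0.03 ,  0.024]), 'gripper_force': np.float64(0.0), 'width': np.float64(0.095)}
```

View pics/scene0.png

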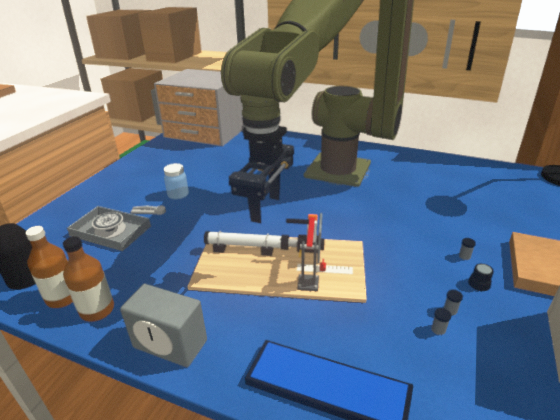

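View pics/side0.png

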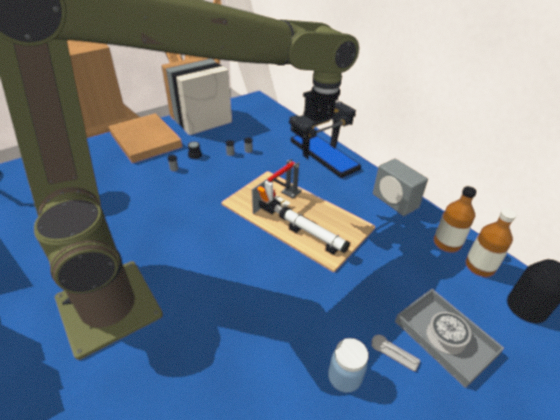

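The scene camera looks back towards -x. The rail lies around scene (200-365, 230-300) with its leg to the right (+y), the red clamp arm at (312,232), the black bar at (297,221) and the red marker at (323,266). The bystanders are all well away from the rail. Next I'll measure.

Run:
```python
from h import *
out=[]
for n,(x0,y0,x1,y1) in {"scene":(190,195,380,305),"side":(215,150,385,275)}.items():
    f=np.load(n+"0.npz");C=(f["K"],f["D"],f["R"],f["t"]);im=f["im"];P=cloud(C,f["d"])
    sub=np.zeros(im.shape[:2],bool);sub[y0:y1,x0:x1]=1
    hsv=cv2.cvtColor(im,cv2.COLOR_RGB2HSV)
    red=((hsv[...,0]<4)|(hsv[...,0]>174))&(hsv[...,1]>170)&(hsv[...,2]>90)&sub
    k,l,s,c=cv2.connectedComponentsWithStats(red.astype(np.uint8))
    for i in range(1,k):
        if s[i,4]>8: print(n,"red",s[i],np.median(P[l==i],0).round(3), P[l==i].min(0).round(3),P[l==i].max(0).round(3))
    wood=(abs(P[...,2]-.012)<.008)&sub&(hsv[...,0]>8)&(hsv[...,0]<28)&(hsv[...,1]>40)
    k,l,s,c=cv2.connectedComponentsWithStats(cv2.morphologyEx(wood.astype(np.uint8),cv2.MORPH_CLOSE,np.ones((5,5))))
    i=1+np.argmax(s[1:,4]);Q=[onz(C,(u,v),.012)[:2] for v,u in zip(*np.where(l==i))]
    r=cv2.minAreaRect(np.array(Q,np.float32));print(n,"board",r,"z",np.median(P[l==i][:,2]))
    cv2.imwrite(f"pics/{n}0c.png",cv2.resize(im[y0:y1,x0:x1,::-1],None,fx=4,fy=4,interpolation=cv2.INTER_CUBIC))
```

```text
scene red [307 217   8  29 126] [0.585 0.085 0.132] [0.521 0.066 0.125] [0.634 0.102 0.135]
scene red [322 263   3   5  12] [0.571 0.117 0.026] [0.559 0.114 0.023] [0.578 0.12  0.036]
scene board ((0.5864352583885193, 0.0056005120277404785), (0.2331601083278656, 0.42784973978996277), 14.977911949157715) z 0.012519013101894585
side red [269 163  24  18  95] [0.577 0.076 0.129] [0.523 0.059 0.121] [0.627 0.096 0.133]
side board ((0.577589213848114, -0.002314940094947815), (0.22925522923469543, 0.42952030897140503), 14.94741439819336) z 0.010561071539516551
```

View pics/scene0c.png

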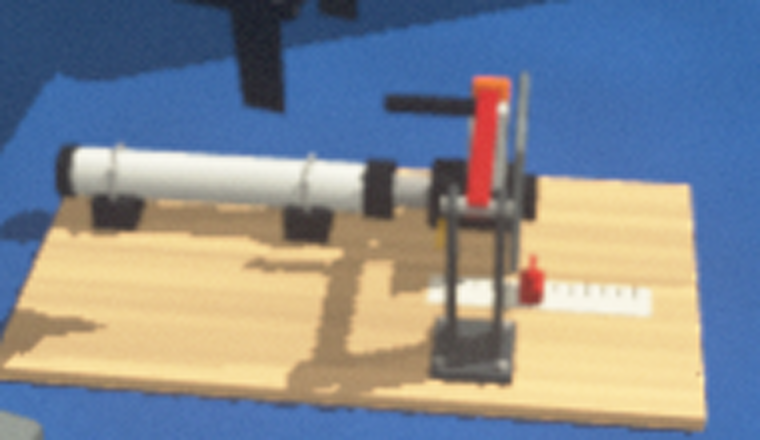

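View pics/side0c.png

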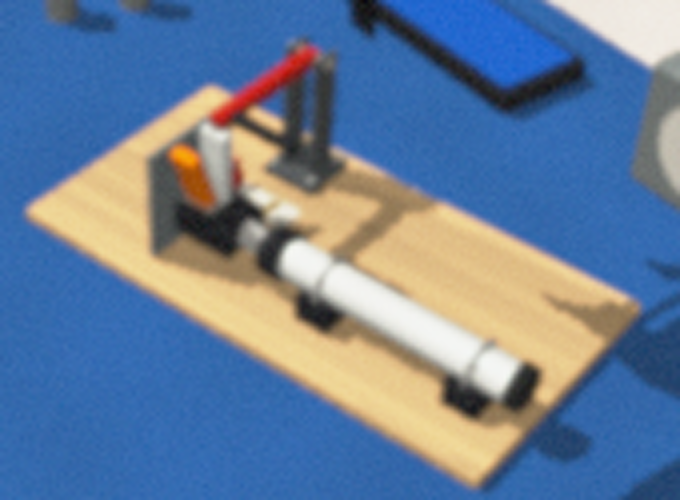

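The scene crop shows the black bar at crop (385-470,103), the red marker at (531,285), the yellow pointer at (441,232) and the foot plate's top edge at (525,75). The side crop shows the orange lever open at (185,170), the post at (213,160) and the bar at (235-285,118-143). Both views give a yaw of 15° (0.26 rad).

Run:
```python
from h import *
a=np.radians(14.96);X=np.array([np.cos(a),np.sin(a),0]);Y=np.array([-np.sin(a),np.cos(a),0])
def L(n):
    f=np.load(n+"0.npz");return (f["K"],f["D"],f["R"],f["t"]),f["im"],cloud((f["K"],f["D"],f["R"],f["t"]),f["d"])
for n,(x0,y0,x1,y1) in {"scene":(190,205,380,305),"side":(215,155,300,225)}.items():
    C,im,P=L(n)
    sub=np.zeros(im.shape[:2],bool);sub[y0:y1,x0:x1]=1
    hsv=cv2.cvtColor(im,cv2.COLOR_RGB2HSV);H,S,V=[hsv[...,i].astype(int) for i in range(3)]
    z=P[...,2]
    def rep(nm,m):
        Q=P[m&sub]
        if len(Q)<3: print(n,nm,len(Q));return
        u=np.c_[Q@X,Q@Y,Q[:,2]];print(n,nm,len(Q),"med",np.median(u,0).round(4),"min",np.percentile(u,3,axis=0).round(4),"max",np.percentile(u,97,axis=0).round(4),"xyz",np.median(Q,0).round(3))
    near=abs(P@X-.55)<.2
    rep("bar",(V<70)&(z>.108)&(z<.14)&near)
    rep("arm",((H<4)|(H>174))&(S>150)&(V>80)&(z>.11)&(z<.15))
    rep("mark",((H<4)|(H>174))&(S>150)&(V>80)&(z<.06))
    rep("lever",(H>5)&(H<20)&(S>190)&(z>.05)&(z<.125))
    rep("yellow",(H>20)&(H<33)&(S>170)&(z>.025)&(z<.06))
    rep("tube",(S<60)&(V>150)&(z>.045)&(z<.062))
    rep("high grey",(S<70)&(z>.09)&(z<.12)&(V>=70))
    rep("post-top",(S<70)&(z>.113)&(z<.124)&(V>=120))
# triangulate bar free end from both views
Cs=L("scene")[0];Ce=L("side")[0]
def tri(uv1,uv2):
    o1,d1=ray(Cs,uv1);o2,d2=ray(Ce,uv2);A=np.c_[d1,-d2];s=np.linalg.lstsq(A,o2-o1,rcond=None)[0];p,q=o1+d1*s[0],o2+d2*s[1];return (p+q)/2,np.linalg.norm(p-q)
for nm,s,e in [("bar end",(286.5,220.5),(215+285/4,150+143/4)),]:
    p,g=tri(s,e);print(nm,p.round(4),"gap",g.round(4),(p@X).round(4),(p@Y).round(4))
```

```text
scene bar 61 med [ 0.5399 -0.1021  0.128 ] min [ 0.5371 -0.1274  0.1228] max [ 0.5643 -0.0756  0.1319] xyz [0.549 0.04  0.128]
scene arm 145 med [ 0.5874 -0.069   0.1317] min [ 0.5291 -0.0748  0.1297] max [ 0.6363 -0.0634  0.1335] xyz [0.585 0.085 0.132]
scene mark 28 med [ 0.5847 -0.0362  0.0259] min [ 0.5625 -0.0451  0.0199] max [ 0.5897 -0.0318  0.0407] xyz [0.574 0.115 0.026]
scene lever 2
scene yellow 0
scene tube 680 med [ 0.5237 -0.2383  0.0549] min [ 0.5092 -0.3372  0.0457] max [ 0.5315 -0.1184  0.06  ] xyz [ 0.566 -0.095  0.055]
scene high grey 164 med [ 0.6456 -0.0596  0.112 ] min [ 0.4872 -0.2894  0.0917] max [ 0.8305 -0.0464  0.1196] xyz [0.638 0.084 0.112]
scene post-top 76 med [ 0.8228 -0.2791  0.1191] min [ 0.5002 -0.2908  0.1138] max [ 0.8319 -0.0475  0.1218] xyz [ 0.867 -0.056  0.119]
side bar 30 med [ 0.5321 -0.1245  0.127 ] min [ 0.5289 -0.1347  0.111 ] max [ 0.6329 -0.0864  0.1303] xyz [0.547 0.018 0.127]
side arm 104 med [ 0.5791 -0.0758  0.1286] min [ 0.5226 -0.0784  0.1231] max [ 0.6288 -0.0689  0.1322] xyz [0.579 0.077 0.129]
side mark 1
side lever 62 med [ 0.4892 -0.0759  0.0992] min [ 0.4831 -0.0822  0.0689] max [ 0.4981 -0.0647  0.1146] xyz [0.492 0.053 0.099]
side yellow 0
side tube 145 med [ 0.507  -0.1736  0.0529] min [ 0.4981 -0.2018  0.0456] max [ 0.5229 -0.1131  0.0588] xyz [ 0.534 -0.035  0.053]
side high grey 143 med [ 0.5165 -0.064   0.1063] min [ 0.4718 -0.0868  0.0916] max [ 0.6273 -0.0498  0.1182] xyz [0.517 0.072 0.106]
side post-top 25 med [ 0.52   -0.0745  0.1159] min [ 0.5142 -0.0833  0.114 ] max [ 0.5245 -0.0606  0.1204] xyz [0.52  0.062 0.116]
bar end [0.5491 0.0123 0.1242] gap 0.0029 0.5336 -0.1299
```

View pics/wrist0.png

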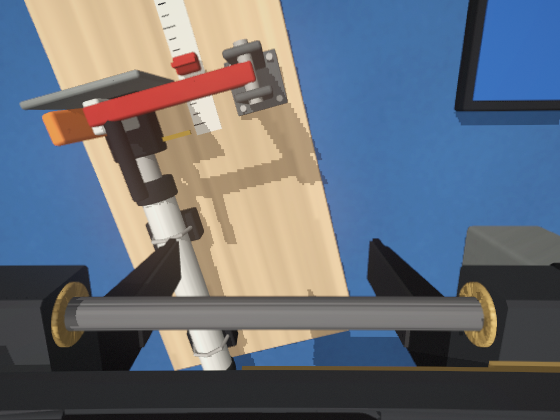

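Run:
```python
from h import *
a=np.radians(14.96);X=np.array([np.cos(a),np.sin(a),0]);Y=np.array([-np.sin(a),np.cos(a),0])
f=np.load("wrist0.npz");C=(f["K"],f["D"],f["R"],f["t"])
print(np.round(C[2],2)); 
W=lambda x,y,z:x*X+y*Y+[0,0,z]
for nm,p in dict(bar=W(.536,-.112,.125),barend=W(.536,-.129,.125),arm=W(.536,-.072,.13),mark=W(.575,-.038,.036)).items(): print(nm,p.round(3),proj(C,p).round(1))
```

```text
[[ 1.    0.   -0.  ]
 [ 0.   -0.96  0.26]
 [-0.   -0.26 -0.96]]
bar [0.547 0.03  0.125] [[131.8 169.7]]
barend [0.551 0.014 0.125] [[140.2 192.1]]
arm [0.536 0.069 0.13 ] [[107.2 113.6]]
mark [0.565 0.112 0.036] [[180.9  62. ]]
```

The projected estimates land on the bar at wrist (132,170), with its end at (138,193), and on the marker at (183,62), so they are good to about 2 mm. Now I'll move above the bar with yaw 15°.

carry_out:
  moves: [1,0.04,-0.15,0.05,-0.15,1,0.08,-0.3,0.1,-0.3,0.8,0.12,-0.45,0.15,-0.5,0.5,0.136,-0.51,0.2,-0.5,0.5,0.136,-0.51,0.22,-0.5,0.5,0.136,-0.51,0.22,-0.5,0.5,0.136,-0.51,0.22,-0.5,0.5,0.136,-0.51,0.22,-0.5]
  grip_force: 10

```text
time: 1.15
tcp_pos: [0.5487, 0.027, 0.171]
eef_rot: [1.913, 2.492, 0.001]
ft_force: [0.7, -0.2, -0.1]
width: 0.0482
gripper_force: 0.0
```

Run:
```python
from h import *
C=cam("wrist");im,d=manip.get_image("wrist");np.savez("wrist1.npz",im=im,d=d,K=C[0],D=C[1],R=C[2],t=C[3]);cv2.imwrite("pics/wrist1.png",im[:,:,::-1])
s=manip.observe();R=cv2.Rodrigues(s["eef_rot"])[0];print(s["tcp_pos"].round(4),s["width"],R.round(3))
a=np.radians(14.96);X=np.array([np.cos(a),np.sin(a),0]);Y=np.array([-np.sin(a),np.cos(a),0])
W=lambda x,y,z:x*X+y*Y+[0,0,z]
for nm,p in dict(bar=W(.536,-.112,.125),barend=W(.536,-.129,.125),arm=W(.536,-.072,.13),mark=W(.575,-.038,.036)).items(): print(nm,p.round(3),proj(C,p).round(1))
```

```text
[0.5486 0.027  0.171 ] 0.047483935884593965 [[-0.258  0.966  0.001]
 [ 0.966  0.258 -0.   ]
 [-0.     0.001 -1.   ]]
bar [0.547 0.03  0.125] [[274.2 224.2]]
barend [0.551 0.014 0.125] [[274.2 249.7]]
arm [0.536 0.069 0.13 ] [[274.3 161.2]]
mark [0.565 0.112 0.036] [[322.7 102.1]]
```

View pics/wrist1.png

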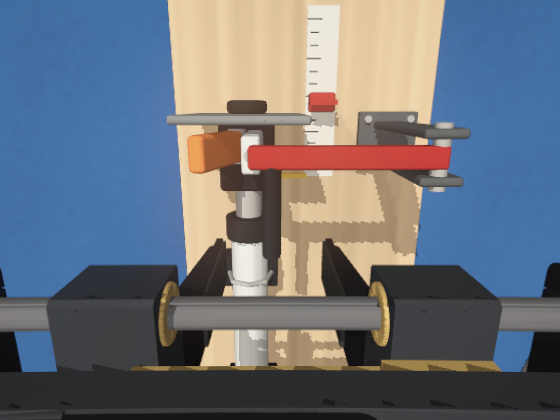

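The view is aligned with the rail. The bar runs up column 272 to row 258 and lies between the fingers; the red arm is at row 158, the marker at (322,102) and the pointer at (293,174). I'll descend and pinch.

carry_out:
  moves: [0.5,0,0,0.11,0,0.5,0,0,0.22,0,0.5,0,0,0.325,0,0.5,0,0,0.325,0,0,0,0,0.325,0,0,0,0,0.325,0,0,0,0,0.325,0,0,0,0,0.325,0]
  grip_force: 10

```text
time: 2.2
tcp_pos: [0.5479, 0.0271, 0.1061]
eef_rot: [-1.912, -2.492, 0.001]
ft_force: [-10.1, -4.1, 3.5]
width: 0.013
gripper_force: 5.7
```

carry_out:
  moves: [0,0,0.01,-0.114,0,0,0,0.05,-0.222,0,0,0,0.117,-0.322,0,0,0,0.205,-0.404,0,0,0,0.31,-0.462,0,0,0,0.425,-0.494,0,0,0,0.54,-0.498,0,0,0,0.625,-0.482,0]

```text
time: 3.2
tcp_pos: [0.6698, 0.0593, 0.203]
eef_rot: [1.912, 2.491, -0.0]
ft_force: [-0.9, -1.5, 0.1]
width: 0.0118
gripper_force: 10.0
```

carry_out:
  moves: [0.5,0,0,0,0,0.5,0,0,0,0,0.5,0,0,0,0,0.6,0,0,-0.1,0,0.7,0,0,-0.25,0,0.8,0,-0.15,-0.3,0,1,0,-0.35,-0.3,0,1,0,-0.6,-0.2,0]

```text
time: 4.2
tcp_pos: [0.5535, 0.0281, 0.2462]
eef_rot: [1.909, 2.488, 0.006]
ft_force: [-0.1, -0.4, 0.5]
width: 0.0859
gripper_force: 0.0
```

Run:
```python
from h import *
for n in ("wrist","side"):
    C=cam(n);im,d=manip.get_image(n);np.savez(n+"2.npz",im=im,d=d,K=C[0],D=C[1],R=C[2],t=C[3]);cv2.imwrite(f"pics/{n}2.png",im[:,:,::-1])
print(manip.observe()["tcp_pos"])
im=np.load("wrist2.npz")["im"]; s=np.load("side2.npz")["im"][140:280,200:380]
cv2.imwrite("pics/w2.png",np.vstack([im[:420,:,::-1][:300],cv2.resize(s[:,:,::-1],(386,300))[:, :386] if 0 else cv2.copyMakeBorder(cv2.resize(s[:,:,::-1],(386,300)),0,0,0,174,0)]))
```

```text
[0.54693885 0.02796634 0.23874658]
```

View pics/w2.png

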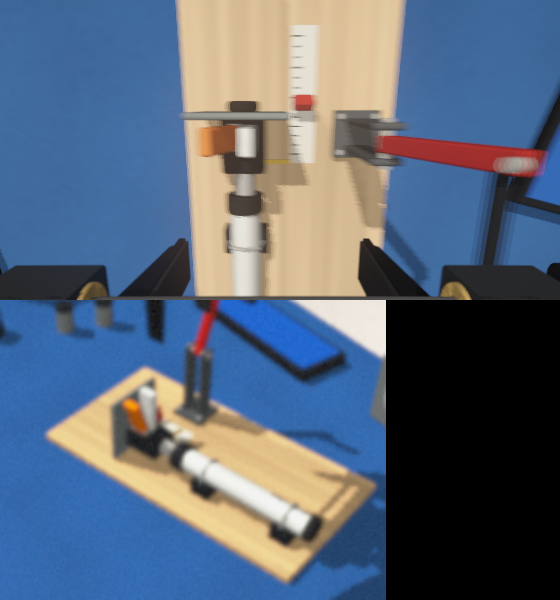

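The clamp leans back past its bracket (wrist (380-545,145-165)), and the leg is still parked. Now I'll measure the leg and marker from the settled wrist camera, with wrist1 as the second view.

```bash
cat > m.py <<'E'
from h import *
a=np.radians(14.96);X=np.array([np.cos(a),np.sin(a),0]);Y=np.array([-np.sin(a),np.cos(a),0])
B=np.c_[X,Y,[0,0,1]]
def blobs(im):
    H,S,V=[c.astype(int) for c in cv2.split(cv2.cvtColor(im,cv2.COLOR_RGB2HSV))]
    ms=dict(red=((H<4)|(H>174))&(S>150)&(V>80),yel=(H>=18)&(H<34)&(S>185)&(V>110),org=(H>5)&(H<18)&(S>190)&(V>110))
    o={}
    for k,m in ms.items():
        m=m.copy();m[270:]=0
        n,l,s,c=cv2.connectedComponentsWithStats(m.astype(np.uint8))
        o[k]=[(s[i],c[i],l==i) for i in range(1,n) if s[i,4]>12]
    return o
E
python3 - <<'E'
from m import *
C=cam("wrist");im,d=manip.get_image("wrist");np.savez("wrist3.npz",im=im,d=d,K=C[0],D=C[1],R=C[2],t=C[3]);cv2.imwrite("pics/wrist3.png",im[:,:,::-1])
s=manip.observe();print("tcp",s["tcp_pos"].round(4),(s["tcp_pos"]@B).round(4))
for n in ("wrist1","wrist3"):
    f=np.load(n+".npz");C=(f["K"],f["D"],f["R"],f["t"]);im=f["im"];P=cloud(C,f["d"])@B
    for k,v in blobs(im).items():
        for s,c,m in v:
            Q=P[m];print(n,k,s,"med",np.median(Q,0).round(4),"lo",np.percentile(Q,3,axis=0).round(4),"hi",np.percentile(Q,97,axis=0).round(4))
    if n=="wrist3":
        near=(P[...,0]>.4)&(P[...,0]<.6)&(P[...,1]>-.16)&(P[...,1]<0)
        for nm,m in dict(post=(P[...,2]>.113)&(P[...,2]<.123),plate=(P[...,2]>.107)&(P[...,2]<.1135)&(P[...,1]>-.062),ridge=(P[...,2]>.031)&(P[...,2]<.041)&(P[...,0]>.545)).items():
            Q=P[m&near]
            if len(Q): print(nm,len(Q),np.median(Q,0).round(4),np.percentile(Q,3,axis=0).round(4),np.percentile(Q,97,axis=0).round(4))
E
```

```text
tcp [0.5501 0.0282 0.2412] [ 0.5387 -0.1148  0.2412]
wrist1 red [309  93  28  18 326] med [ 0.575  -0.0354  0.0251] lo [ 0.5653 -0.0418  0.0231] hi [ 0.5854 -0.0306  0.0355]
wrist1 red [ 248  145  203   25 4877] med [ 0.5795 -0.0697  0.1292] lo [ 0.5243 -0.0766  0.1271] hi [ 0.6329 -0.0635  0.1305]
wrist3 red [307  98  22  14 218] med [ 0.5753 -0.0361  0.0251] lo [ 0.5662 -0.0413  0.0231] hi [ 0.5854 -0.0312  0.0356]
wrist3 red [ 396  140  164   44 3475] med [ 0.6549 -0.0691  0.1913] lo [ 0.6307 -0.0763  0.1313] hi [ 0.6698 -0.0635  0.2278]
post 716 [ 0.5175 -0.0698  0.1156] [ 0.4847 -0.081   0.1132] [ 0.5262 -0.0591  0.1173]
plate 830 [ 0.5115 -0.0493  0.1102] [ 0.4726 -0.0601  0.1085] [ 0.5556 -0.0469  0.112 ]
ridge 162 [ 0.5665 -0.039   0.0349] [ 0.5463 -0.0984  0.033 ] [ 0.5854 -0.0361  0.0369]
```

```bash
cat > pm.py <<'E'
from m import *
def meas(f):
    C=(f["K"],f["D"],f["R"],f["t"]);im=f["im"];P=cloud(C,f["d"])@B
    H,S,V=[c.astype(int) for c in cv2.split(cv2.cvtColor(im,cv2.COLOR_RGB2HSV))]
    z=P[...,2];r=((H<5)|(H>173))&(S>130)&(V>60)
    o={}
    for nm,m in dict(pointer=(z>.030)&(z<.041)&(P[...,0]>.540)&(P[...,0]<.5615)&(P[...,1]<.03)&(P[...,1]>-.12)&(H>17)&(H<36)&(S>120)&~r,ridge=(z>.031)&(z<.042)&r&(P[...,0]<.6)).items():
        v,u=np.where(m)
        if len(u)<5: print(nm,len(u));continue
        Q=np.array([onz(C,(a_,b_),.036)@B for a_,b_ in zip(u,v)])
        o[nm]=(Q[:,1].min()+Q[:,1].max())/2
        print(nm,len(u),"px",u.mean().round(1),v.mean().round(1),u.min(),u.max(),v.min(),v.max(),"med",np.median(Q,0).round(4),"lo",Q.min(0).round(4),"hi",Q.max(0).round(4),"depthmed",np.median(P[m],0).round(4))
    if len(o)==2: print("gap y",o["ridge"]-o["pointer"])
E
python3 - <<'E'
from pm import *
for n in("wrist1","wrist3"): print(n); meas(np.load(n+".npz"))
im=np.load("wrist3.npz")["im"][90:180,170:330,::-1]
cv2.imwrite("pics/w3c.png",cv2.resize(im,None,fx=5,fy=5,interpolation=cv2.INTER_CUBIC))
E
```

```text
wrist1
pointer 120 px 292.5 175.0 281 304 173 177 med [ 0.5516 -0.0972  0.036 ] lo [ 0.5418 -0.099   0.036 ] hi [ 0.5614 -0.0955  0.036 ] depthmed [ 0.5516 -0.0973  0.0358]
ridge 133 px 322.8 102.0 310 336 100 104 med [ 0.5752 -0.0379  0.036 ] lo [ 0.5647 -0.0395  0.036 ] hi [ 0.5857 -0.0364  0.036 ] depthmed [ 0.5753 -0.0379  0.0344]
gap y 0.0593225943831146
wrist3
pointer 83 px 291.1 164.5 281 301 163 166 med [ 0.5504 -0.0963  0.036 ] lo [ 0.5401 -0.0984  0.036 ] hi [ 0.5607 -0.0952  0.036 ] depthmed [ 0.5505 -0.0965  0.0357]
ridge 88 px 317.5 104.5 307 328 103 106 med [ 0.5757 -0.0376  0.036 ] lo [ 0.5653 -0.039   0.036 ] hi [ 0.586  -0.0361  0.036 ] depthmed [ 0.5759 -0.0375  0.0343]
gap y 0.05924022365473018
```

View pics/w3c.png

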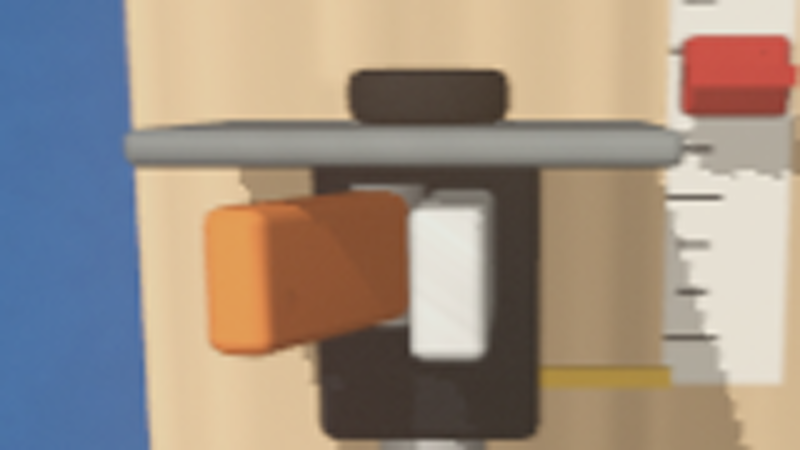

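Pointer-to-marker travel measures 59.3 mm in both views. In the crop, the lever's left edge is at 207, the post spans 410-488 and the plate spans 127-683. I'll convert these to rail coordinates.

Run:
```python
from m import *
f=np.load("wrist3.npz");C=(f["K"],f["D"],f["R"],f["t"])
for nm,(cx,cy),z in [("postL",(411,280),.118),("postR",(486,280),.118),("post-y",(448,357),.118),("post+y",(448,203),.118),("leverL",(207,280),.112),("plateL",(126,145),.112),("plateR",(684,145),.112),("plate in",(400,166),.112)]:
    print(nm,(onz(C,(170+cx/5,90+cy/5),z)@B).round(4))
s=manip.observe();print((s["tcp_pos"]@B).round(4))
```

```text
postL [ 0.5162 -0.0698  0.118 ]
postR [ 0.5281 -0.0698  0.118 ]
post-y [ 0.522 -0.082  0.118]
post+y [ 0.5222 -0.0578  0.118 ]
leverL [ 0.4829 -0.0704  0.112 ]
plateL [ 0.471  -0.0493  0.112 ]
plateR [ 0.5594 -0.0492  0.112 ]
plate in [ 0.5144 -0.0525  0.112 ]
[ 0.5387 -0.1148  0.2412]
```

carry_out:
  moves: [0.82,0.08,-0.04,0.05,0,0.82,0.16,-0.08,0.15,0,0.82,0.24,-0.118,0.3,0,0.82,0.24,-0.118,0.45,0,0.82,0.24,-0.118,0.5,0,0.82,0.24,-0.118,0.5,0,0.82,0.24,-0.118,0.5,0,0.82,0.24,-0.118,0.5,0]

```text
time: 5.35
tcp_pos: [0.5186, 0.0687, 0.1436]
eef_rot: [1.911, 2.491, 0.002]
ft_force: [0.1, -0.6, 0.2]
width: 0.078
gripper_force: 0.0
```

Run:
```python
from pm import *
C=cam("wrist");im,d=manip.get_image("wrist");cv2.imwrite("pics/wrist4.png",im[:,:,::-1])
s=manip.observe();print((s["tcp_pos"]@B).round(4),s["width"],s["ft_force"])
```

```text
[ 0.5186 -0.0675  0.1433] 0.07824788274856158 [ 0.71003455 -0.19688066  0.00277798]
```

View pics/wrist4.png

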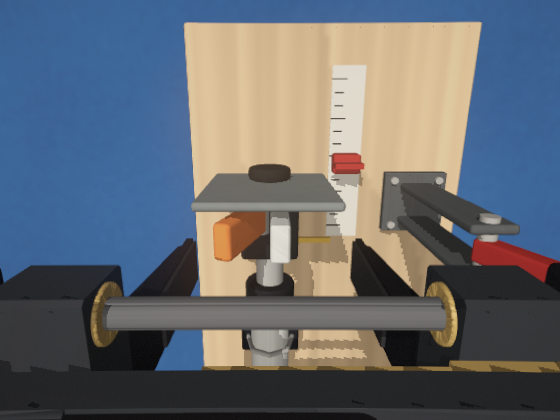

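Post and lever are between the fingers; the tool needs 3.5 mm towards -x. Descending.

carry_out:
  moves: [0.82,0,-0.018,0,0,0.82,0,-0.018,0.08,0,0.82,0,-0.018,0.16,0,0.82,0,-0.018,0.24,0,0.82,0,-0.018,0.32,0,0.82,0,-0.018,0.35,0,0.82,0,-0.018,0.35,0,0.82,0,-0.018,0.35,0]

```text
time: 6.4
tcp_pos: [0.5147, 0.0678, 0.0727]
eef_rot: [1.912, 2.492, 0.001]
ft_force: [0.5, -0.0, -0.6]
width: 0.078
gripper_force: 0.0
```

Run:
```python
from pm import *
s=manip.observe();print((s["tcp_pos"]@B).round(4),s["width"],s["ft_force"]@B)
```

```text
[ 0.5148 -0.0674  0.0727] 0.07800855152316949 [ 0.47573379 -0.14059201 -0.60963336]
```

carry_out:
  moves: [0.82,0.03,0,0,0,0.82,0.06,0,0,0,0.82,0.11,0,0,0,0.82,0.17,0,0,0,0.82,0.23,0,0,0,0.82,0.28,0,0,0,0.82,0.3,0,0,0,0.82,0.3,0,0,0]

```text
time: 7.4
tcp_pos: [0.4981, 0.1263, 0.0718]
eef_rot: [-1.911, -2.492, 0.0]
ft_force: [0.6, -1.6, 2.3]
width: 0.0781
gripper_force: 1.4
```

```bash
cat > look.py <<'E'
from pm import *
import sys
k=sys.argv[1]
C=cam("wrist");im,d=manip.get_image("wrist");np.savez(k+".npz",im=im,d=d,K=C[0],D=C[1],R=C[2],t=C[3]);cv2.imwrite(f"pics/{k}.png",im[:,:,::-1])
s=manip.observe();print((s["tcp_pos"]@B).round(4),s["width"],(s["ft_force"]@B).round(2),s["gripper_force"],s["time"])
meas(np.load(k+".npz"))
E
python3 look.py w5
```

```text
[ 0.5137 -0.0068  0.0716] 0.07840527550893833 [ 0.45 -3.06  1.68] 1.3738814648240805 7.45
pointer 267 px 334.9 285.6 318 352 282 289 med [ 0.5504 -0.0397  0.036 ] lo [ 0.5399 -0.0419  0.036 ] hi [ 0.5611 -0.037   0.036 ] depthmed [ 0.5505 -0.0396  0.0355]
ridge 0
```

View pics/w5.png

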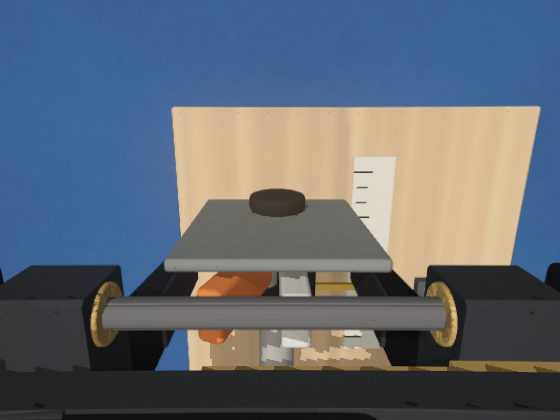

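The pointer is visible at wrist (335,286), 1.9 mm short of the marker's measured y. I'll nudge by that and check in the scene view too.

carry_out:
  moves: [0.82,0.005,0,0,0,0.82,0.0095,0,0,0,0.82,0.0095,0,0,0,0.82,0.0095,0,0,0,0.82,0.0095,0,0,0,0.82,0.0095,0,0,0,0.82,0.0095,0,0,0,0.82,0.0095,0,0,0]

```text
time: 8.45
tcp_pos: [0.4977, 0.1275, 0.0717]
eef_rot: [-1.912, -2.492, 0.001]
ft_force: [0.7, -3.9, -2.8]
width: 0.0782
gripper_force: 2.2
```

```bash
python3 look.py w6
python3 - <<'E'
from pm import *
C=cam("scene");im,d=manip.get_image("scene")
np.savez("s6.npz",im=im,d=d);p=proj(C,B@np.array([.56,-.0377,.036]));print(p)
x,y=p[0].round().astype(int)
cv2.imwrite("pics/s6c.png",cv2.resize(im[y-30:y+25,x-40:x+40,::-1],None,fx=9,fy=9,interpolation=cv2.INTER_CUBIC));print(x-40,y-30)
E
```

```text
[ 0.5137 -0.0053  0.0717] 0.07798937183425127 [-0.17 -5.55 -1.87] 2.190799489399069 8.5
pointer 265 px 335.0 285.6 318 353 282 289 med [ 0.5503 -0.0384  0.036 ] lo [ 0.5397 -0.0405  0.036 ] hi [ 0.5615 -0.0357  0.036 ] depthmed [ 0.5504 -0.0384  0.0355]
ridge 0
[[322.38260836 256.76423433]]
282 227
```

View pics/s6c.png

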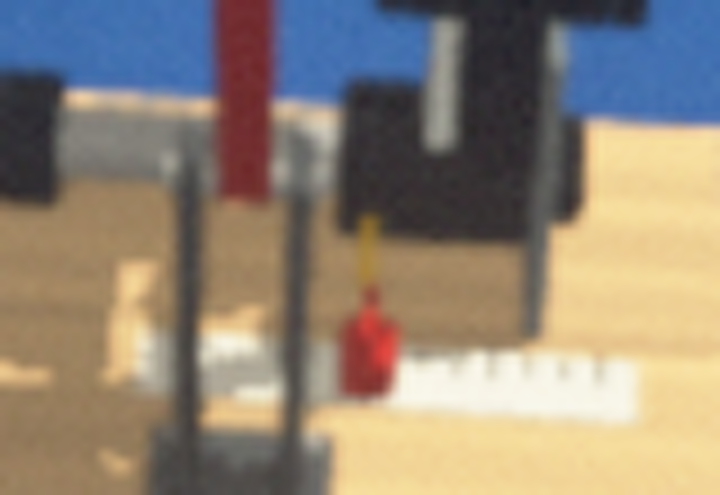

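The scene crop shows the yellow pointer (369,215-285) running into the red ridge (372,290) almost in line. I'll quantify the offset by row centroids.

```bash
cat > al.py <<'E'
from pm import *
def align(im,C):
    f=cv2.resize(im[227:282,282:362],None,fx=6,fy=6,interpolation=cv2.INTER_CUBIC)
    H,S,V=[c.astype(int) for c in cv2.split(cv2.cvtColor(f,cv2.COLOR_RGB2HSV))]
    m=(((H<5)|(H>172))&(S>150)&(V>90)) ; y=(H>17)&(H<32)&(S>165)&(V>70)
    for M in(m,y): M[:130]=0;M[:,:215]=0;M[:,290:]=0
    for nm,M in(("yel",y),("red",m)):
        for r in range(130,225,6):
            c=np.where(M[r])[0]
            if len(c)>2:
                p=onz(C,(282+(c.mean()+.5)/6-.5,227+(r+.5)/6-.5),.036)@B;print(nm,r,len(c),p.round(4))
E
python3 - <<'E'
from al import *
align(np.load("s6.npz")["im"],cam("scene"))
E
```

```text
red 208 6 [ 0.5776 -0.0364  0.036 ]
red 214 17 [ 0.5815 -0.0369  0.036 ]
red 220 31 [ 0.5853 -0.0359  0.036 ]
```

```bash
sed -i 's/(S>165)&(V>70)/(S>125)\&(V>70)/; s/(S>150)&(V>90)/(S>130)\&(V>70)/' al.py
python3 - <<'E'
from al import *
align(np.load("s6.npz")["im"],cam("scene"))
f=cv2.resize(np.load("s6.npz")["im"][227:282,282:362],None,fx=6,fy=6,interpolation=cv2.INTER_CUBIC)
h=cv2.cvtColor(f,cv2.COLOR_RGB2HSV)
for r in(155,170,180,195,200): print(r,[tuple(map(int,h[r,c])) for c in range(234,262,4)])
E
```

```text
yel 148 13 [ 0.5375 -0.038   0.036 ]
yel 154 13 [ 0.5417 -0.0383  0.036 ]
yel 160 13 [ 0.5458 -0.0381  0.036 ]
yel 166 14 [ 0.5499 -0.0382  0.036 ]
yel 172 15 [ 0.5539 -0.0378  0.036 ]
yel 178 15 [ 0.558  -0.0381  0.036 ]
yel 184 12 [ 0.562  -0.0381  0.036 ]
red 208 6 [ 0.5776 -0.0364  0.036 ]
red 214 17 [ 0.5815 -0.0369  0.036 ]
red 220 32 [ 0.5853 -0.0361  0.036 ]
155 [(16, 81, 95), (18, 121, 112), (19, 159, 138), (20, 163, 144), (20, 141, 125), (20, 105, 97), (16, 74, 83)]
170 [(18, 108, 165), (19, 128, 163), (20, 150, 165), (19, 151, 169), (18, 134, 168), (17, 117, 164), (17, 104, 162)]
180 [(17, 111, 163), (18, 133, 165), (19, 158, 168), (20, 153, 168), (19, 134, 166), (18, 117, 163), (17, 106, 164)]
195 [(18, 102, 160), (15, 113, 158), (11, 131, 152), (7, 142, 147), (8, 136, 148), (12, 116, 154), (15, 104, 157)]
200 [(17, 99, 165), (14, 110, 163), (9, 125, 155), (6, 142, 149), (7, 140, 151), (11, 118, 158), (15, 106, 161)]
```

Wrist says 0.6 mm short, scene about 1.3 mm. I'll nudge by 1 mm and pause there with the lever open.

carry_out:
  moves: [0.82,0.005,0,0,0,0.82,0.005,0,0,0,0.82,0.005,0,0,0,0.82,0.005,0,0,0,0.82,0.005,0,0,0,0.82,0.005,0,0,0,0.82,0.005,0,0,0,0.82,0.005,0,0,0]

```text
time: 9.55
tcp_pos: [0.4979, 0.1286, 0.0722]
eef_rot: [1.912, 2.492, 0.0]
ft_force: [-0.7, -2.2, -1.3]
width: 0.0779
gripper_force: 1.4
```

```bash
python3 look.py w7
python3 - <<'E'
from al import *
im,_=manip.get_image("scene");align(im,cam("scene"))
E
```

```text
[ 0.5142 -0.0043  0.0722] 0.07802134439465926 [-1.03 -3.11 -1.82] 1.3952415017411113 9.6
pointer 272 px 334.5 285.5 317 351 282 289 med [ 0.5507 -0.0374  0.036 ] lo [ 0.5397 -0.0398  0.036 ] hi [ 0.561 -0.035  0.036] depthmed [ 0.5508 -0.0376  0.0356]
ridge 0
yel 148 12 [ 0.5375 -0.0373  0.036 ]
yel 154 15 [ 0.5416 -0.037   0.036 ]
yel 160 15 [ 0.5457 -0.0368  0.036 ]
yel 166 14 [ 0.5498 -0.0369  0.036 ]
yel 172 13 [ 0.5538 -0.037   0.036 ]
yel 178 13 [ 0.5579 -0.0368  0.036 ]
yel 184 12 [ 0.5618 -0.0365  0.036 ]
red 208 7 [ 0.5777 -0.037   0.036 ]
red 214 18 [ 0.5815 -0.0367  0.036 ]
red 220 33 [ 0.5853 -0.0363  0.036 ]
```

Pointer and ridge now agree within about 0.3 mm in both views, and the arm has held there with the lever open. Squeezing the lever shut.

carry_out:
  moves: [0.82,0,0,0,0,0.7,0,0,0,0,0.6,0,0,0,0,0.5,0,0,0,0,0.4,0,0,0,0,0.3,0,0,0,0,0.2,0,0,0,0,0,0,0,0,0]
  grip_force: 30

```text
time: 10.65
tcp_pos: [0.4993, 0.1288, 0.0723]
eef_rot: [1.911, 2.49, 0.004]
ft_force: [7.2, -2.0, -1.0]
width: 0.0258
gripper_force: 31.1
```

carry_out:
  moves: [0,0,0,0,0,0,0,0,0,0,0,0,0,0,0,0,0,0,0,0,0,0,0,0,0,0,0,0,0,0,0,0,0,0,0,0,0,0,0,0]

```text
time: 11.65
tcp_pos: [0.4993, 0.1288, 0.0723]
eef_rot: [1.911, 2.491, 0.004]
ft_force: [6.7, -1.2, -0.9]
width: 0.026
gripper_force: 31.1
```

```bash
python3 look.py w8
python3 - <<'E'
from al import *
im,_=manip.get_image("scene");cv2.imwrite("pics/s8.png",im[:,:,::-1]);align(im,cam("scene"))
E
```

```text
[ 0.5156 -0.0044  0.0723] 0.025715606417151184 [ 6.01 -4.22 -0.72] 31.143257163930684 11.7
pointer 0
ridge 0
yel 148 12 [ 0.5374 -0.0369  0.036 ]
yel 154 15 [ 0.5416 -0.037   0.036 ]
yel 160 15 [ 0.5457 -0.0368  0.036 ]
yel 166 14 [ 0.5498 -0.0369  0.036 ]
yel 172 13 [ 0.5538 -0.037   0.036 ]
yel 178 13 [ 0.5579 -0.0368  0.036 ]
yel 184 14 [ 0.5619 -0.0369  0.036 ]
red 208 7 [ 0.5776 -0.0366  0.036 ]
red 214 18 [ 0.5815 -0.0367  0.036 ]
red 220 31 [ 0.5853 -0.0363  0.036 ]
```

Width is 26 mm, so the lever is fully shut. The pointer is still on the marker and the hold is steady, so I'm handing in.

```bash
python3 -c "
from station import manip
print(manip.close_job())"
```

```text
the job is handed in; nothing more can be done
None
```

The job is handed in at about 12 s: the clamp rests leaning back, the pointer is on the marker to within about 0.5 mm, and the lever is gripped fully shut at 30 N (26 mm across), with no sign that anything else was touched.

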